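Fetch the filter from behind the RF loads

TASK

The silver filter is wanted for measuring, but the two tall RF loads stand in front of it: first stand both loads upright on the blue side mat, then lay the silver filter gently on the measuring cradle, centred on the yellow field and lined up with it. After that put each load back upright on the pad of its own colour, centred and square, and leave the brass filter and the screwdriver where they lie.

Things in the scene. Friction and masses are not known exactly. Their poses are not given: they have to be found in the camera images.
- load_blue: Upright RF load, 0.25 kg: black finned block with blue cap, 44 (x) x 40 (y) x 98 mm high, steel connector (18 mm diameter) on top to 112 mm. Its y faces are plain: grip there (40 mm), in the upper half; fins 1.5 mm proud on the x faces. Origin: centre of the underside, z up. Starts on the blue pad, axes along the pad's, 55 mm of room to the other load.
- load_orange: Upright RF load, 0.25 kg: black finned block with orange cap, 44 (x) x 40 (y) x 98 mm high, steel connector (18 mm diameter) on top to 112 mm. Its y faces are plain: grip there (40 mm), in the upper half; fins 1.5 mm proud on the x faces. Origin: centre of the underside, z up. Starts on the orange pad, axes along the pad's, 55 mm of room to the other load.
- pad_blue: Flat blue pad, 66 x 66 x 2 mm, home of the blue-capped load, fixed on the light wooden board (170 x 240 x 6 mm), so its top is 8 mm above the bench. Origin: centre of its underside (2 mm below its top). The two pads lie side by side, centres 95 mm apart along their y axes; which is left varies.
- pad_orange: Flat orange pad, 66 x 66 x 2 mm, home of the orange-capped load, fixed on the light wooden board (170 x 240 x 6 mm), so its top is 8 mm above the bench. Origin: centre of its underside (2 mm below its top). The two pads lie side by side, centres 95 mm apart along their y axes; which is left varies.
- filter: Silver cavity filter, 0.22 kg: aluminium bar 34 (x) x 110 (y) x 30 mm high, red band near its -y end, dark tuning screws (4 mm high) on top, a brass stub (7 mm thick, 10 mm long) at each end. Origin: centre of the underside, z up. Lies on the wooden board (6 mm high) beyond the loads, 63 mm from the line of their centres, y along their row. Grip it across x (34 mm).
- cradle: Fixed cradle: dark steel plate 90 (x) x 210 (y) x 12 mm with a yellow field (40 x 118 mm, long along y) at its centre, where the filter lies with its y along the cradle's y, either way round. End blocks at both y ends: inner faces 90 mm from the centre, stubs to 84 mm, tops 40 mm above the bench. Origin: centre of the underside, on the bench. Cradle and mat swap sides.
- mat: Flat blue side mat, fixed, 200 mm (x) by 130 mm (y), 3 mm thick: the place for the cleared loads, one beside the other. Origin: centre of the underside, on the bench.
- gold_filter: Brass-coloured filter of the same shape and size as the silver one, with a green band, lying on the bench. Not wanted: leave it alone. Origin: centre of the underside.
- screwdriver: Screwdriver with a yellow handle, 170 mm long, lying on the bench between robot and board. Leave it alone. Origin: on the underside, about the middle; x along the tool, towards its tip.
There are look-alikes about, which are no part of the job. Of the things like the filter, leave any that is pink; of the rest the smaller one is meant.

How it is judged:
By the outcome, as a careful person would: the job done as asked, in the order asked, and still so for the second after the job is handed in, with the robot touching nothing.
It also fails if it takes over 128 s, if anything falls off the work surface, if the arm or the gripper's body presses on something with over 40 N, if the wrist force passes 120 N, or if a joint passes its speed limit or range.

ROBOT

A 6-joint arm with a two-finger parallel gripper is mounted at the origin on the work surface. World frame = base frame: x ahead of the robot, y to its left, z up, the work surface at z = 0. Lengths are in m, angles in rad, forces in N, time in s.
With the tool pointing down it reaches from about 0.325 to 0.9 m from the base axis. Payload 3.5 kg.
Tool frame: the origin (TCP) lies midway between the tips of the shut fingers; the grasp point (between the pads) lies 19 mm behind it; z points along the fingers, y is the line along which they close (so a half turn about z gives the same grasp; the last joint's range is limited). The gripper opens to 85 mm and grips with 20 to 120 N. Pads are 22 mm wide; open, the fingers measure 114 mm over their backs; the gripper's body (76 mm by 85 mm) begins 54 mm behind the grasp point. The pads swing forward as they close: fully open they stand 13 mm farther back than shut.
Start: joints at [-1.333, 0.276, -0.026, 1.268, 0, 1.467], TCP at [0.209, -0.589, 0.231] pointing down, gripper open.
Joint ranges: [-3.12, 3.12], [-0.85, 1.88], [-1.08, 1.24], [-1.95, 2.15], [-1.57, 1.53], [-3.14, 3.14]. Speed limits (rad/s): [2.57, 2.57, 3.14, 3.14, 3.14, 3.14].

INTERFACE

Orientations are given as a 3x3 rotation matrix whose columns are the frame's x, y, z axes.
In Python, from workcell import env, eyes, order gives the robot as it stands.
- The arm moves only by the tool servo_tool, never from a script. Its argument "moves" is a list of rows, each an object with "xyz": the shift along the world's x, y, z in cm, a list of three; "turn": the turn about the world's z in rad. In form: [{"xyz": [tx, ty, tz], "turn": turn}, ...]. A call has 1 to 8 rows; each row is the pose to reach, as a shift and turn from the pose commanded when the call began; what a row does not reach only later rows make up. A row lasts 1/10 s, in which the tool goes at most 50 mm and 8.59 degrees, less where a joint would pass 70% of its speed; a pose out of reach is approached as far as the arm can. A call with a gripper value outside its range is refused whole. "grip" is the finger opening in cm, from 0 to 8.54, set as the call begins (left out, the last holds). The fingers move at their own pace and stop on an object; "newtons" is the grip in N (left out, the last holds). Time passes only in rows, so rows that repeat a pose let the fingers close. It gives the time, the measured TCP pose, the force, the opening and the grip force at its end, in the units of the state.
- env.read_state(): the state, without advancing time (a new reading comes with each control period).
- eyes.read_camera(name): name is "side" or "top"; returns a dict with "color" (420x560x3 uint8, red, green, blue), "fx", "fy", "cx", "cy" (pixels), "position" and "rotation" of the camera in the world. Camera axes: x right, y up, looking along -z (the intrinsics and any distortion apply to the point x, -y, -z); pixel columns grow to the right and rows downward; lengths in m; the calibration is good to about 2 mm. A picture is of the moment at which its call begins. There is no depth.
- order.sign_off(): hands the job in; it is judged then, once.
The state is a dict: "clock": time; "joint_positions": joint angles; "joint_velocities": joint speeds; "joint_torque": joint torques, N m; "tool_pos": TCP position; "eef_rot": TCP orientation; "force": force on the tool from outside, world axes, zero at the start; "torque": the same for the moment, N m; "opening": finger opening in m; "finger_force": force on a finger pad.
Only numpy, scipy, OpenCV 4.12 (cv2) and the standard library are available. Lean on these libraries where they do the work, as an engineer would, in place of code of your own. Each camera call takes 0.05 s, during which the arm holds its last target. There are 200 camera calls.

## Working session

There is one attempt and no reset: what is moved stays moved. The work goes in short steps, Python scripts to look and compute and a tool call to move; the robot and the scene stay as the last step left them, time stands still between calls to the robot, and variables do not carry over. Pictures are saved under pics/ and viewed, at most 14 in all, crops included, and the job is handed in when it is done.

Besides the shell and the picture viewer there is one more tool, called after "Call:" as a command line: name --argument value ..., lists and objects as JSON in quotes. servo_tool: Moves the arm, as the interface text tells. Its arguments: {"type":"object","properties":{"moves":{"type":"array","items":{"type":"object","properties":{"xyz":{"type":"array","items":{"type":"number"}},"turn":{"type":"number"}}}},"grip":{"type":"number"},"newtons":{"type":"number"}},"required":["moves"]}

```bash
mkdir -p pics; ls
cat > h.py <<'E'
import numpy as np, cv2, json
from workcell import env, eyes, order
def snap(name, fn, crop=None, scale=1):
    c=eyes.read_camera(name); im=cv2.cvtColor(c["color"],cv2.COLOR_RGB2BGR)
    cv2.imwrite('pics/'+fn+'_raw.png',im)
    json.dump({k:(np.asarray(v).tolist()) for k,v in c.items() if k!='color'},open('pics/'+fn+'.json','w'))
    return c,im
def cal(fn): return json.load(open('pics/'+fn+'.json'))
def ray(c,u,v):
    d=np.array([(u-c['cx'])/c['fx'],-(v-c['cy'])/c['fy'],-1.])
    return np.array(c['position']),np.array(c['rotation'])@d
def onz(c,u,v,z):
    p,d=ray(c,u,v); return p+d*(z-p[2])/d[2]
def proj(c,P):
    q=np.array(c['rotation']).T@(np.array(P)-np.array(c['position']))
    return c['cx']+c['fx']*q[0]/-q[2], c['cy']-c['fy']*q[1]/-q[2]
def tri(c1,p1,c2,p2):
    a,d=ray(c1,*p1); b,e=ray(c2,*p2)
    s=np.linalg.lstsq(np.stack([d,-e],1),b-a,rcond=None)[0]
    x,y=a+s[0]*d,b+s[1]*e
    return (x+y)/2,np.linalg.norm(x-y)
E
python3 - <<'E'
from h import *
for n in('top','side'):
    c,im=snap(n,n+'0'); print({k:np.round(v,3).tolist() if not isinstance(v,(str,dict)) else v for k,v in c.items() if k!='color'})
    cv2.imwrite('pics/%s0.png'%n,cv2.resize(im,(800,600),interpolation=cv2.INTER_CUBIC))
print(env.read_state())
E
```

```text
pics
{'fx': 407.448, 'fy': 407.448, 'cx': 275.452, 'cy': 211.909, 'position': [0.432, 0.025, 0.942], 'rotation': [[-0.012, 0.996, -0.087], [-0.999, -0.009, 0.035], [0.034, 0.088, 0.996]]}
{'fx': 423.005, 'fy': 423.005, 'cx': 278.762, 'cy': 207.569, 'position': [0.42, 0.746, 0.739], 'rotation': [[-0.993, 0.068, -0.096], [-0.116, -0.682, 0.722], [-0.016, 0.728, 0.685]]}
{'clock': 0.1, 'joint_positions': array([-1.33342394e+00,  2.77056016e-01, -2.77791655e-02,  1.26805235e+00,
        1.63587301e-05,  1.46736416e+00]), 'joint_velocities': array([-0.0003162 , -0.00108911,  0.00403868, -0.00111807, -0.00117306,
        0.0010143 ]), 'joint_torque': array([ 6.93344100e-04, -4.46709216e+01,  2.96128535e+01,  8.43357149e-03,
       -1.07647143e-04, -1.37229577e-05]), 'tool_pos': array([ 0.20870386, -0.58833582,  0.23025544]), 'eef_rot': array([[ 9.42486113e-01,  3.34244972e-01, -4.75845878e-04],
       [ 3.34245230e-01, -9.42483941e-01,  2.03641298e-03],
       [ 2.32183699e-04, -2.07834017e-03, -9.99997813e-01]]), 'force': array([-0.25725259,  0.39490909,  0.36068102]), 'torque': array([ 0.03712178, -0.02627304, -0.03845292]), 'finger_force': 0.0, 'opening': 0.08540515828075815}
```

View pics/top0.png

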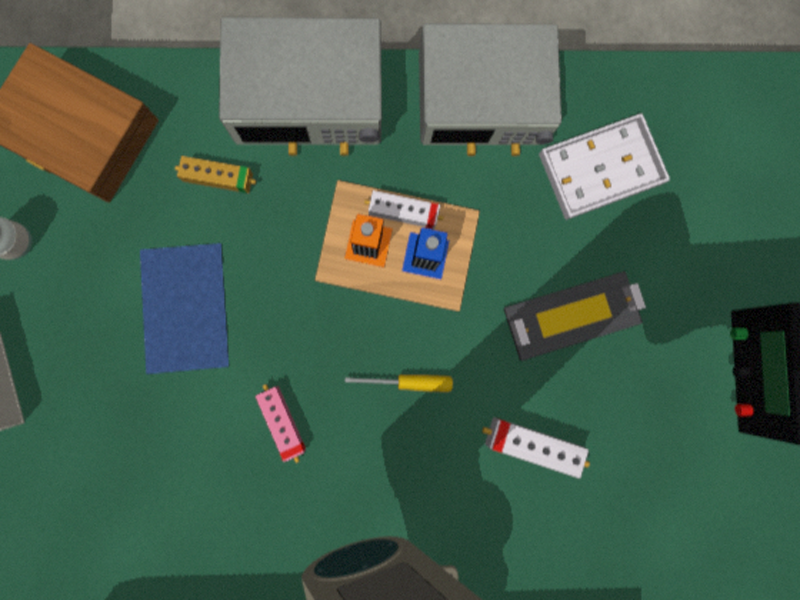

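View pics/side0.png

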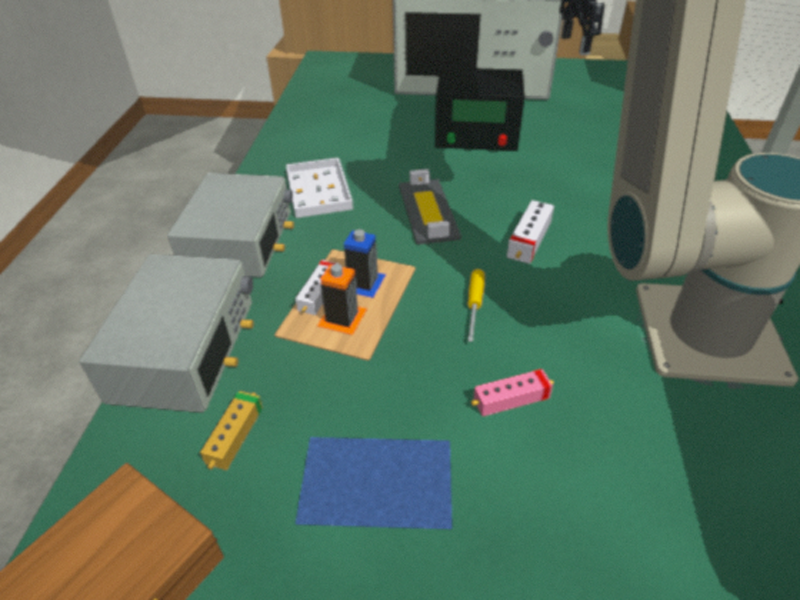

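Candidates for the filter (top view): silver at (403,207) on the board, larger silver at (540,448) on the bench, pink at (280,425), and brass at (213,172). I choose the one on the board: it is silver, the smaller one, and behind the loads. The mat is at (185,308) and the cradle at (573,315). Close crops next.

Run:
```python
from h import *
t=cv2.imread('pics/top0_raw.png'); s=cv2.imread('pics/side0_raw.png')
def cr(im,u0,v0,w,h,k,fn):
    o=cv2.resize(im[v0:v0+h,u0:u0+w],None,fx=k,fy=k,interpolation=cv2.INTER_CUBIC)
    for i in range(0,w,10): cv2.putText(o,str(u0+i),(i*k,8),0,.3,(255,255,255),1); cv2.line(o,(i*k,9),(i*k,14),(255,255,255),1)
    for i in range(0,h,10): cv2.putText(o,str(v0+i),(0,i*k+3),0,.3,(255,255,255),1)
    cv2.imwrite('pics/'+fn,o)
cr(t,215,120,130,100,6,'tc.png'); cr(s,185,155,110,100,6,'sc.png')
```

```text
(no output)
```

View pics/tc.png

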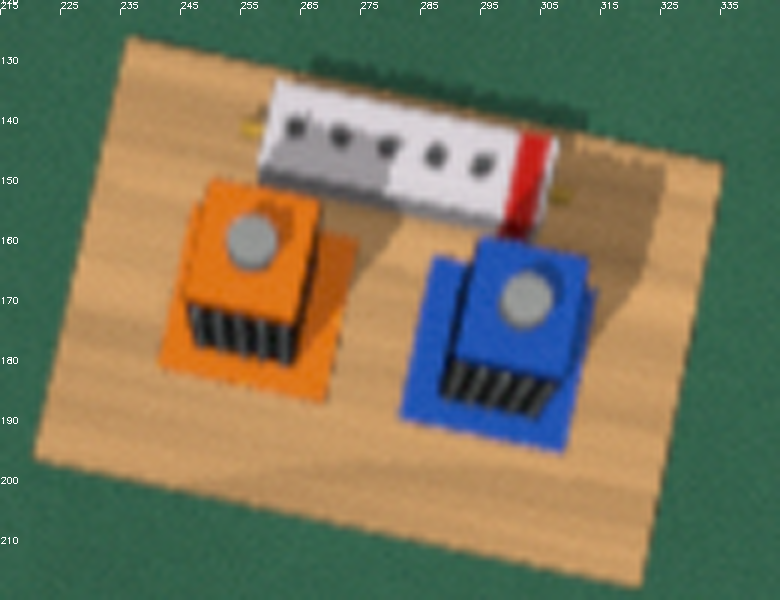

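View pics/sc.png

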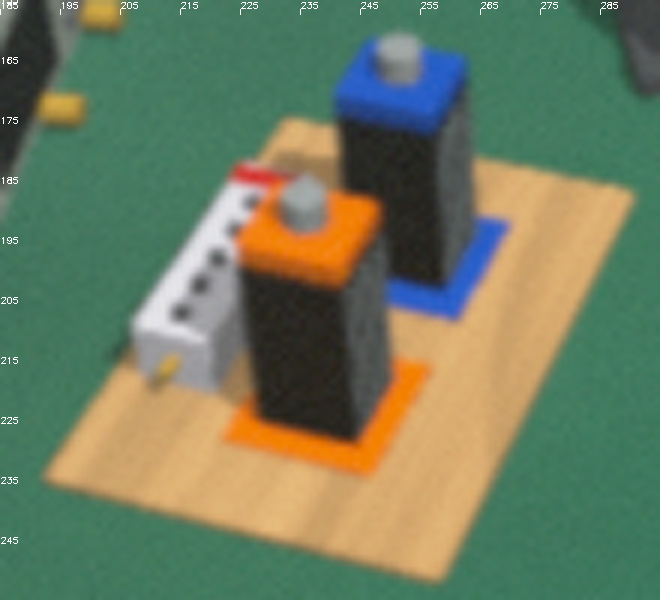

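The crops confirm it: the board filter is silver with a red band on its right, the orange load stands left, and the blue load right. Now measuring from both views.

```bash
cat > m.py <<'E'
from h import *
T,S=cal('top0'),cal('side0')
ft=lambda p:(215+(p[0]+.5)/6-.5,120+(p[1]+.5)/6-.5); fs=lambda p:(185+(p[0]+.5)/6-.5,155+(p[1]+.5)/6-.5)
def show(n,a,b,z):
    a,b=ft(a),fs(b); P,e=tri(T,a,S,b); print(n,'tri',(P*1e3).round(1),'gap',round(e*1e3,1),'T@z',(onz(T,*a,z)*1e3).round(1)[:2],'S@z',(onz(S,*b,z)*1e3).round(1)[:2])
for i,(a,b) in enumerate([((128,37),(45,481)),((35,458),(440,581)),((641,586),(635,188)),((722,163),(288,118))]): show('board%d'%i,a,b,.006)
show('padO +y-x',(160,366),(372,475),.008); show('padO -y-x',(325,402),(428,363),.008)
show('padB +y-x',(400,417),(457,319),.008); show('padB -y-x',(565,452),(510,224),.008)
show('capO -x+y',(185,300),(345,282-12),.106); show('capO -x-y',(300,322),(381,202),.106)
show('conO',(252,241),(305,184),.12); show('conB',(527,300),(400,45),.12)
show('filt +y+x',(277,80),(133,322),.036);show('filt +y-x',(261,172),(212,338),.036)
show('filt red+x-y',(557,137),(243,160),.036)
print('filt -y-x top', (onz(T,*ft((540,222)),.036)*1e3).round(1))
for n,c in(('top',T),('side',S)):
    im=cv2.imread('pics/%s0_raw.png'%n); h=cv2.cvtColor(im,cv2.COLOR_BGR2HSV)
    for nm,lo,hi,z,roi in(('yellow',(22,150,60),(32,255,255),.012,(355,200,435,240) if n=='top' else (285,125,315,162)),('mat',(103,80,30),(125,255,255),.003,(90,160,165,265) if n=='top' else (200,295,325,375))):
        m=np.zeros(h.shape[:2],np.uint8);u0,v0,u1,v1=roi; m[v0:v1,u0:u1]=cv2.inRange(h,lo,hi)[v0:v1,u0:u1]
        m=cv2.morphologyEx(m,cv2.MORPH_OPEN,np.ones((3,3)))
        k=max(cv2.findContours(m,0,1)[0],key=cv2.contourArea)[:,0]
        W=np.array([onz(c,*p,z)[:2] for p in k]).astype(np.float32)*1000
        r=cv2.minAreaRect(W); print(n,nm,np.round(r[0],1),np.round(r[1],1),round(r[2],1))
E
python3 m.py
```

```text
board0 tri [719.1  82.5   1.3] gap 0.3 T@z [717.9  82.3] S@z [717.   86.8]
board1 tri [553.4 118.8   1.9] gap 0.7 T@z [552.5 118.4] S@z [553.  122.3]
board2 tri [ 501.3 -114.3    6.2] gap 0.4 T@z [ 501.1 -114.3] S@z [ 501.5 -114.6]
board3 tri [ 666.7 -150.     5. ] gap 1.2 T@z [ 667.1 -149.8] S@z [ 665.7 -148.6]
padO +y-x tri [588.1  70.4   5.9] gap 0.4 T@z [587.6  70.3] S@z [587.8  72.3]
padO -y-x tri [574.5   6.9   7.5] gap 2.4 T@z [573.2   6.8] S@z [575.6   7.3]
padB +y-x tri [567.7 -22.1   6.1] gap 0.5 T@z [567.2 -22. ] S@z [567.6 -20.2]
padB -y-x tri [553.7 -86.    5. ] gap 0.5 T@z [553.1 -85.6] S@z [553.4 -82.6]
capO -x+y tri [594.6  56.9 102.9] gap 0.7 T@z [594.3  56.8] S@z [593.3  60.3]
capO -x-y tri [587.2  17.1 103. ] gap 0.4 T@z [586.4  17.1] S@z [586.5  20.5]
conO tri [611.6  33.3 123.6] gap 1.1 T@z [611.9  33.3] S@z [613.3  29.1]
conB tri [591.4 -60.4 119.8] gap 0.6 T@z [591.  -60.4] S@z [591.6 -60.1]
filt +y+x tri [692.2  24.3  36.3] gap 0.6 T@z [692.   24.3] S@z [692.6  24. ]
filt +y-x tri [657.4  30.7  36.5] gap 1.9 T@z [656.6  30.6] S@z [658.6  30. ]
filt red+x-y tri [669.6 -81.6  35.9] gap 0.3 T@z [669.8 -81.5] S@z [669.5 -81.5]
filt -y-x top [637.1 -74.5  36. ]
top yellow [ 491.8 -299.3] [ 40.9 117.9] 16.3
top mat [510.5 328. ] [198.3 129.1] 4.4
side yellow [ 493.6 -302.6] [ 40.  108.8] 16.2
side mat [511.3 329.7] [198.5 128.9] 4.4
```

Measured: yaw of the board frame is -12.4°, cradle (0.492, -0.299) at +16.3°, mat (0.511, 0.329) at +4.4°, blue load (0.591, -0.061), orange load (0.612, 0.032), filter (0.664, -0.026). Heights agree with the text to within about 3 mm. Setting out for blue.

Call:
servo_tool --moves '[{"xyz":[0,0,5],"turn":0.15},{"xyz":[0,0,10],"turn":0.3},{"xyz":[2,4,11],"turn":0.44},{"xyz":[4,8,11],"turn":0.58},{"xyz":[6,12,11],"turn":0.72},{"xyz":[8,16,11],"turn":0.86},{"xyz":[10,20,11],"turn":1.0},{"xyz":[12,24,11],"turn":1.14}]' --grip 6.4 --newtons 40

```text
clock: 0.9
tool_pos: [0.3292, -0.3471, 0.3409]
eef_rot: [[0.085, 0.996, -0.0], [0.996, -0.085, 0.001], [0.001, -0.0, -1.0]]
force: [1.1, 0.4, 1.1]
opening: 0.0644
finger_force: 0.0
```

Call:
servo_tool --moves '[{"xyz":[2.5,3,0],"turn":0.14},{"xyz":[5,6,0],"turn":0.28},{"xyz":[8,9,0],"turn":0.43},{"xyz":[11,12,0],"turn":0.57},{"xyz":[14,15,0],"turn":0.72},{"xyz":[17,19,0],"turn":0.86},{"xyz":[20,23,0],"turn":1.0},{"xyz":[23,27,0],"turn":1.14}]'

```text
clock: 1.7
tool_pos: [0.5596, -0.0772, 0.3408]
eef_rot: [[-0.87, 0.493, -0.001], [0.493, 0.87, 0.0], [0.001, -0.0, -1.0]]
force: [1.7, -0.4, 1.2]
opening: 0.0641
finger_force: 0.0
```

Call:
servo_tool --moves '[{"xyz":[3.2,1.65,-5],"turn":0.15},{"xyz":[3.2,1.65,-10],"turn":0.298},{"xyz":[3.2,1.65,-15],"turn":0.298},{"xyz":[3.2,1.65,-18],"turn":0.298},{"xyz":[3.2,1.65,-18],"turn":0.298}]'

```text
clock: 2.2
tool_pos: [0.5848, -0.061, 0.1538]
eef_rot: [[-0.975, 0.221, -0.015], [0.221, 0.975, 0.003], [0.015, -0.0, -1.0]]
force: [-1.9, 0.3, 0.3]
opening: 0.0642
finger_force: 0.0
```

Run:
```python
from h import *
s=env.read_state(); print(s['tool_pos'],s['clock'])
a=[]
for n,(u0,v0,w,h) in (('top',(240,110,80,100)),('side',(210,90,80,100))):
    c,im=snap(n,n+'1'); o=cv2.resize(im[v0:v0+h,u0:u0+w],None,fx=5,fy=5,interpolation=cv2.INTER_CUBIC)
    a.append(o)
cv2.imwrite('pics/a1.png',np.hstack(a))
```

```text
[ 0.58478432 -0.06102358  0.15384854] 2.2
```

View pics/a1.png

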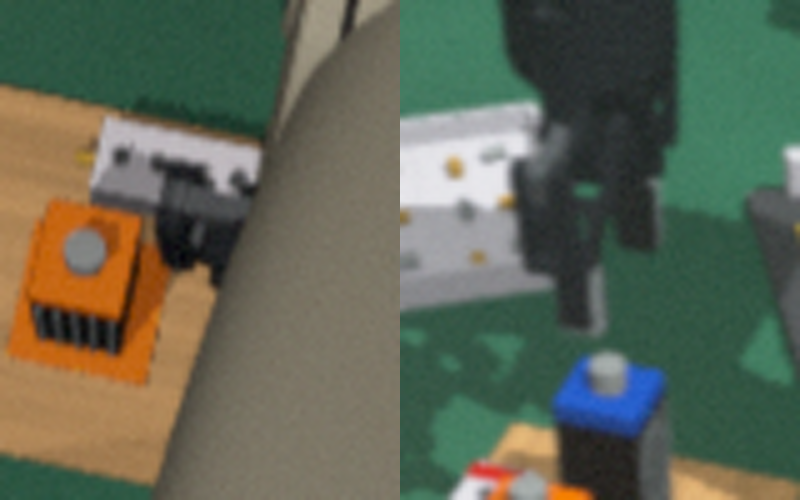

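The crop shows the fingers straddling the blue cap (side crop, tips ~(580,330) and (640,250), cap at (608,390)). Settle, then descend.

Call:
servo_tool --moves '[{"xyz":[0,0,0]},{"xyz":[0,0,0]},{"xyz":[0,0,0]},{"xyz":[0,0,-2]},{"xyz":[0,0,-3]}]'

```text
invalid input at $.moves[0]: expected keys xyz, turn
```

Call:
servo_tool --moves '[{"xyz":[0,0,0],"turn":0},{"xyz":[0,0,0],"turn":0},{"xyz":[0,0,0],"turn":0},{"xyz":[0,0,-1],"turn":0},{"xyz":[0,0,-2],"turn":0},{"xyz":[0,0,-2],"turn":0},{"xyz":[0,0,-2],"turn":0}]'

```text
clock: 3.0
tool_pos: [0.5901, -0.0624, 0.1403]
eef_rot: [[-0.975, 0.221, -0.002], [0.221, 0.975, 0.0], [0.002, 0.0, -1.0]]
force: [1.1, 0.1, -0.0]
opening: 0.0641
finger_force: 0.0
```

Call:
servo_tool --moves '[{"xyz":[0.15,0.15,-1.5],"turn":0},{"xyz":[0.15,0.15,-3],"turn":0},{"xyz":[0.15,0.15,-4.5],"turn":0},{"xyz":[0.15,0.15,-6],"turn":0},{"xyz":[0.15,0.15,-7],"turn":0},{"xyz":[0.15,0.15,-7.4],"turn":0},{"xyz":[0.15,0.15,-7.4],"turn":0},{"xyz":[0.15,0.15,-7.4],"turn":0}]'

```text
clock: 3.8
tool_pos: [0.5929, -0.0612, 0.0677]
eef_rot: [[-0.975, 0.221, 0.001], [0.221, 0.975, -0.0], [-0.001, 0.0, -1.0]]
force: [0.2, -0.1, 0.2]
opening: 0.064
finger_force: 0.0
```

Call:
servo_tool --moves '[{"xyz":[0,0,0],"turn":0},{"xyz":[0,0,0],"turn":0},{"xyz":[0,0,0],"turn":0},{"xyz":[0,0,0],"turn":0},{"xyz":[0,0,0],"turn":0},{"xyz":[0,0,0],"turn":0}]' --grip 3.4

```text
clock: 4.4
tool_pos: [0.5933, -0.0613, 0.0683]
eef_rot: [[-0.975, 0.221, 0.002], [0.221, 0.975, -0.0], [-0.002, -0.0, -1.0]]
force: [-0.3, 0.4, 5.5]
opening: 0.0395
finger_force: 41.7
```

Gripped at 39.5 mm. Lift and carry to the mat.

Call:
servo_tool --moves '[{"xyz":[0,0,1],"turn":0},{"xyz":[0,0,3],"turn":0},{"xyz":[0,0,6],"turn":0},{"xyz":[0,0,9],"turn":0},{"xyz":[0,0,12],"turn":0},{"xyz":[0,0,15],"turn":0},{"xyz":[0,0,17],"turn":0},{"xyz":[0,0,17],"turn":0}]'

```text
clock: 5.2
tool_pos: [0.5939, -0.0613, 0.2404]
eef_rot: [[-0.975, 0.221, 0.005], [0.221, 0.975, -0.001], [-0.005, 0.0, -1.0]]
force: [0.9, 0.9, -2.3]
opening: 0.0402
finger_force: 41.0
```

Call:
servo_tool --moves '[{"xyz":[0,1.5,0],"turn":0},{"xyz":[0,4.5,0],"turn":0},{"xyz":[0,8,0],"turn":0},{"xyz":[0,11.5,0],"turn":0.05},{"xyz":[-1,15,0],"turn":0.1},{"xyz":[-1.5,18.5,0],"turn":0.15},{"xyz":[-2,22,0],"turn":0.2},{"xyz":[-2.5,25.5,0],"turn":0.25}]'

```text
clock: 6.0
tool_pos: [0.5647, 0.1958, 0.2344]
eef_rot: [[-1.0, -0.03, -0.005], [-0.03, 1.0, -0.001], [0.005, -0.0, -1.0]]
force: [0.6, -0.9, -1.8]
opening: 0.0397
finger_force: 41.0
```

Call:
servo_tool --moves '[{"xyz":[-0.5,3.5,0],"turn":0.05},{"xyz":[-0.9,7,0],"turn":0.05},{"xyz":[-1.2,10.5,0],"turn":0.05},{"xyz":[-1.2,13,-1],"turn":0.05},{"xyz":[-1.2,13.9,-4],"turn":0.05},{"xyz":[-1.2,13.9,-7],"turn":0.05},{"xyz":[-1.2,13.9,-10],"turn":0.05},{"xyz":[-1.2,13.9,-12],"turn":0.05}]'

```text
clock: 6.8
tool_pos: [0.5511, 0.3323, 0.1117]
eef_rot: [[-0.997, -0.078, -0.008], [-0.078, 0.997, -0.003], [0.008, -0.003, -1.0]]
force: [-1.3, -0.7, -2.0]
opening: 0.0394
finger_force: 41.1
```

Call:
servo_tool --moves '[{"xyz":[0,0,0],"turn":0},{"xyz":[0,0,0],"turn":0}]'

```text
clock: 7.0
tool_pos: [0.5535, 0.3328, 0.1154]
eef_rot: [[-0.997, -0.078, -0.004], [-0.078, 0.997, -0.002], [0.004, -0.001, -1.0]]
force: [-0.8, 0.8, -2.3]
opening: 0.0395
finger_force: 41.0
```

Call:
servo_tool --moves '[{"xyz":[0,0,-1.5],"turn":0},{"xyz":[0,0,-3],"turn":0},{"xyz":[0,0,-4],"turn":0},{"xyz":[0,0,-4.6],"turn":0},{"xyz":[0,0,-4.9],"turn":0},{"xyz":[0,0,-5],"turn":0},{"xyz":[0,0,-5],"turn":0},{"xyz":[0,0,-5],"turn":0}]'

```text
clock: 7.8
tool_pos: [0.5559, 0.3332, 0.0679]
eef_rot: [[-0.997, -0.077, 0.001], [-0.077, 0.997, 0.0], [-0.001, 0.0, -1.0]]
force: [0.5, 0.0, -2.4]
opening: 0.0395
finger_force: 41.1
```

Call:
servo_tool --moves '[{"xyz":[0,0,-0.2],"turn":0},{"xyz":[0,0,-0.35],"turn":0},{"xyz":[0,0,-0.45],"turn":0},{"xyz":[0,0,-0.45],"turn":0},{"xyz":[0,0,-0.45],"turn":0}]'

```text
clock: 8.3
tool_pos: [0.5555, 0.333, 0.0633]
eef_rot: [[-0.997, -0.077, 0.0], [-0.077, 0.997, 0.0], [-0.0, 0.0, -1.0]]
force: [-1.3, -0.8, 2.6]
opening: 0.0396
finger_force: 41.5
```

Contact felt at the expected height. Release and go over to the orange load.

Call:
servo_tool --moves '[{"xyz":[0,0,0],"turn":0},{"xyz":[0,0,0],"turn":0},{"xyz":[0,0,0],"turn":0},{"xyz":[0,0,2],"turn":0},{"xyz":[0,0,5],"turn":0},{"xyz":[0,0,9],"turn":0},{"xyz":[0,0,12],"turn":0},{"xyz":[0,0,12],"turn":0}]' --grip 6.2

```text
clock: 9.1
tool_pos: [0.559, 0.3347, 0.189]
eef_rot: [[-0.997, -0.077, 0.01], [-0.077, 0.997, 0.005], [-0.01, 0.004, -1.0]]
force: [0.9, 0.4, 0.7]
opening: 0.0618
finger_force: 0.0
```

Call:
servo_tool --moves '[{"xyz":[1,-4,0],"turn":-0.05},{"xyz":[1.7,-8,0],"turn":-0.1},{"xyz":[2.4,-12,0],"turn":-0.15},{"xyz":[3.2,-16,0],"turn":-0.2},{"xyz":[4,-20,0],"turn":-0.25},{"xyz":[4.8,-24,0],"turn":-0.298},{"xyz":[5.3,-28,0],"turn":-0.298},{"xyz":[5.7,-30.1,0],"turn":-0.298}]'

```text
clock: 9.9
tool_pos: [0.6121, 0.029, 0.1817]
eef_rot: [[-0.975, 0.222, -0.001], [0.222, 0.975, -0.001], [0.001, -0.001, -1.0]]
force: [-0.4, 1.2, -0.1]
opening: 0.0618
finger_force: 0.0
```

Call:
servo_tool --moves '[{"xyz":[0,0,0],"turn":0},{"xyz":[0,0,0],"turn":0},{"xyz":[0,0,-1],"turn":0},{"xyz":[0,0,-2],"turn":0},{"xyz":[0,0,-3],"turn":0},{"xyz":[0,0,-3],"turn":0},{"xyz":[0,0,-3],"turn":0}]'

```text
clock: 10.6
tool_pos: [0.6118, 0.0324, 0.152]
eef_rot: [[-0.976, 0.218, -0.002], [0.218, 0.976, 0.0], [0.002, -0.0, -1.0]]
force: [-0.0, -0.2, -0.4]
opening: 0.0621
finger_force: 0.0
```

Call:
servo_tool --moves '[{"xyz":[0,0,-2],"turn":0},{"xyz":[0,0,-4],"turn":0},{"xyz":[0,0,-6],"turn":0},{"xyz":[0,0,-7.5],"turn":0},{"xyz":[0,0,-8.2],"turn":0},{"xyz":[0,0,-8.4],"turn":0},{"xyz":[0,0,-8.4],"turn":0},{"xyz":[0,0,-8.4],"turn":0}]'

```text
clock: 11.4
tool_pos: [0.6133, 0.0319, 0.0699]
eef_rot: [[-0.976, 0.219, 0.002], [0.219, 0.976, -0.0], [-0.002, 0.0, -1.0]]
force: [0.2, -0.2, 0.2]
opening: 0.0618
finger_force: 0.0
```

Call:
servo_tool --moves '[{"xyz":[0,0,0],"turn":0},{"xyz":[0,0,0],"turn":0},{"xyz":[0,0,0],"turn":0},{"xyz":[0,0,0],"turn":0},{"xyz":[0,0,0],"turn":0},{"xyz":[0,0,0],"turn":0}]' --grip 3.4

```text
clock: 12.0
tool_pos: [0.6132, 0.032, 0.0698]
eef_rot: [[-0.976, 0.219, 0.002], [0.219, 0.976, 0.0], [-0.002, 0.0, -1.0]]
force: [-0.7, -0.1, 5.7]
opening: 0.0398
finger_force: 41.3
```

Call:
servo_tool --moves '[{"xyz":[0,0,1],"turn":0},{"xyz":[0,0,3],"turn":0},{"xyz":[0,0,6],"turn":0},{"xyz":[0,0,9],"turn":0},{"xyz":[0,0,12],"turn":0},{"xyz":[0,0,15],"turn":0},{"xyz":[0,0,16],"turn":0},{"xyz":[-1,2,16],"turn":0}]'

```text
clock: 12.8
tool_pos: [0.6046, 0.0503, 0.2306]
eef_rot: [[-0.975, 0.222, 0.005], [0.222, 0.975, -0.001], [-0.005, -0.0, -1.0]]
force: [-0.5, 1.1, -2.3]
opening: 0.0397
finger_force: 40.8
```

Call:
servo_tool --moves '[{"xyz":[-2,3,0],"turn":0.05},{"xyz":[-4,6.5,0],"turn":0.1},{"xyz":[-6,10,0],"turn":0.15},{"xyz":[-8,13.5,0],"turn":0.2},{"xyz":[-10,17,0],"turn":0.25},{"xyz":[-11.5,20.5,0],"turn":0.3},{"xyz":[-12.7,23.5,0],"turn":0.3},{"xyz":[-13.4,26,0],"turn":0.3}]'

```text
clock: 13.6
tool_pos: [0.466, 0.3129, 0.2272]
eef_rot: [[-0.997, -0.08, -0.003], [-0.08, 0.997, -0.001], [0.003, -0.001, -1.0]]
force: [-0.3, 0.1, -2.6]
opening: 0.0397
finger_force: 40.7
```

Call:
servo_tool --moves '[{"xyz":[-0.3,1.3,-2],"turn":0},{"xyz":[-0.3,1.3,-5],"turn":0},{"xyz":[-0.3,1.3,-8],"turn":0},{"xyz":[-0.3,1.3,-11],"turn":0},{"xyz":[-0.3,1.3,-13],"turn":0},{"xyz":[-0.3,1.3,-14.5],"turn":0},{"xyz":[-0.3,1.3,-15],"turn":0},{"xyz":[-0.3,1.3,-15],"turn":0}]'

```text
clock: 14.4
tool_pos: [0.4639, 0.3241, 0.0771]
eef_rot: [[-0.997, -0.079, -0.003], [-0.079, 0.997, -0.002], [0.003, -0.002, -1.0]]
force: [-0.4, -0.5, -2.2]
opening: 0.0397
finger_force: 40.8
```

Call:
servo_tool --moves '[{"xyz":[0,0,0],"turn":0},{"xyz":[0,0,0],"turn":0}]'

```text
clock: 14.6
tool_pos: [0.4663, 0.3254, 0.0799]
eef_rot: [[-0.997, -0.079, 0.002], [-0.079, 0.997, 0.001], [-0.002, 0.001, -1.0]]
force: [-0.8, 0.0, -1.3]
opening: 0.0395
finger_force: 40.8
```

Target z 0.0648.

Call:
servo_tool --moves '[{"xyz":[0,0,-0.6],"turn":0},{"xyz":[0,0,-1.1],"turn":0},{"xyz":[0,0,-1.35],"turn":0},{"xyz":[0,0,-1.5],"turn":0},{"xyz":[0,0,-1.5],"turn":0},{"xyz":[0,0,-1.5],"turn":0}]'

```text
clock: 15.2
tool_pos: [0.4652, 0.3248, 0.0648]
eef_rot: [[-0.997, -0.079, -0.0], [-0.079, 0.997, -0.0], [0.0, -0.0, -1.0]]
force: [-2.7, -1.7, 5.9]
opening: 0.0396
finger_force: 41.6
```

Call:
servo_tool --moves '[{"xyz":[0,0,0],"turn":0},{"xyz":[0,0,0],"turn":0},{"xyz":[0,0,0],"turn":0},{"xyz":[0,0,2],"turn":0},{"xyz":[0,0,5],"turn":0},{"xyz":[0,0,9],"turn":0},{"xyz":[0,0,13],"turn":0},{"xyz":[0,0,16],"turn":0}]' --grip 6.2

```text
clock: 16.0
tool_pos: [0.4662, 0.3254, 0.2265]
eef_rot: [[-0.997, -0.079, 0.003], [-0.079, 0.997, 0.001], [-0.003, 0.001, -1.0]]
force: [0.9, 0.8, 0.1]
opening: 0.0617
finger_force: 0.0
```

Run:
```python
from h import *
print(env.read_state()['tool_pos'])
c,t=snap('top','top2'); d,s=snap('side','side2')
def cr(im,u0,v0,w,h,k):
    o=cv2.resize(im[v0:v0+h,u0:u0+w],None,fx=k,fy=k,interpolation=cv2.INTER_CUBIC)
    for i in range(0,w,10): cv2.putText(o,str(u0+i),(i*k,8),0,.3,(255,255,255),1); cv2.line(o,(i*k,9),(i*k,14),(255,255,255),1)
    for i in range(0,h,10): cv2.putText(o,str(v0+i),(0,i*k+3),0,.3,(255,255,255),1)
    return o
cv2.imwrite('pics/a2.png',cr(t,215,120,130,100,6)); cv2.imwrite('pics/b2.png',cv2.resize(s,(800,600)))
def rect(c,im,lo,hi,z,roi,nm):
    h=cv2.cvtColor(im,cv2.COLOR_BGR2HSV); m=np.zeros(h.shape[:2],np.uint8);u0,v0,u1,v1=roi; m[v0:v1,u0:u1]=cv2.inRange(h,lo,hi)[v0:v1,u0:u1]
    k=max(cv2.findContours(m,0,1)[0],key=cv2.contourArea)[:,0]
    W=np.array([onz(c,*p,z)[:2] for p in k]).astype(np.float32)*1000
    r=cv2.minAreaRect(W); print(nm,np.round(r[0],1),np.round(r[1],1),round(r[2],1))
B=((103,120,60),(125,255,255)); O=((5,170,100),(17,255,255))
rect(c,t,*O,.008,(235,140,280,195),'top O'); rect(c,t,*B,.008,(275,150,320,200),'top B')
rect(d,s,*O,.008,(215,200,265,240),'side O'); rect(d,s,*B,.008,(240,185,275,215),'side B')
```

```text
[0.4661634  0.32536386 0.2265213 ]
top O [612.1  32.3] [66.2 65.8] 77.4
top B [591.4 -60.1] [63.9 63.2] 77.7
side O [612.6  33.7] [66.8 66.4] 77.4
side B [592.7 -58.6] [61.5 59.5] 78.0
```

View pics/a2.png

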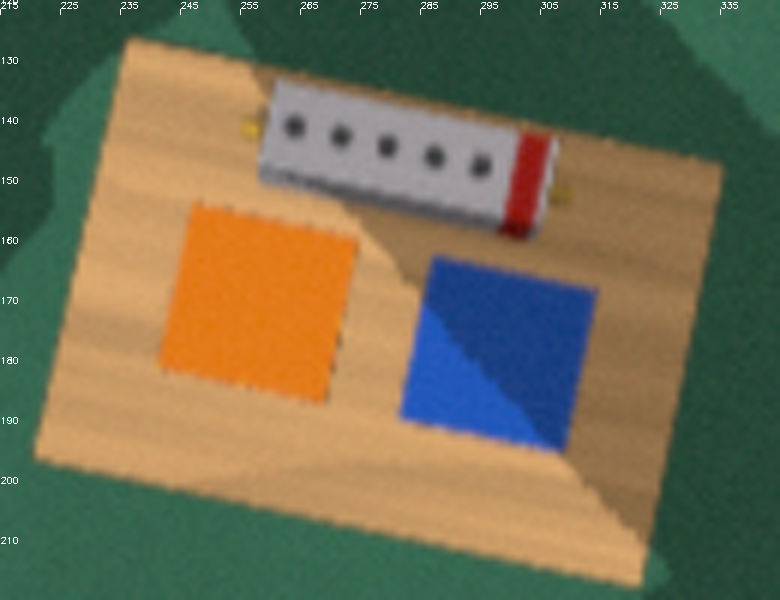

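View pics/b2.png

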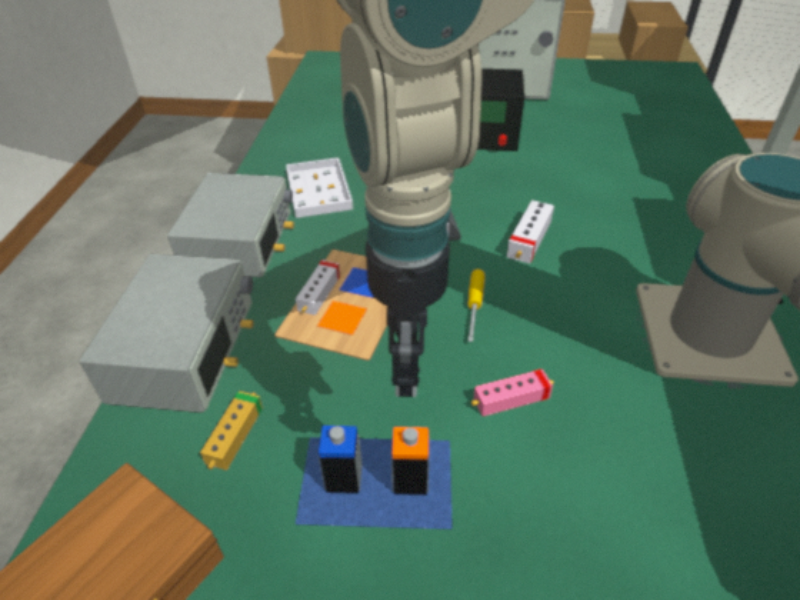

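Picture 1: empty pads, filter top corners at crop (277,80), (553,137), (540,222), (261,168). Picture 2: both loads stand upright on the mat at (340,460) and (410,460). Filter's centre from its stubs as a check:

Run:
```python
from h import *
c=cal('top2'); f=lambda x,y:(215+(x+.5)/6-.5,120+(y+.5)/6-.5)
C=[onz(c,*f(*p),.036)*1e3 for p in((277,80),(556,136),(542,222),(261,170))]
print(np.round(C,1),np.mean(C,0))
S=[onz(c,*f(*p),.021)*1e3 for p in((242,129),(573,197))]; print(np.round(S,1),np.mean(S,0),np.linalg.norm(S[0]-S[1]))
Q=[onz(c,*f(*p),.040)*1e3 for p in((295,127),(388,146),(481,166))];print(np.round(Q,1))
```

```text
[[692.   24.3  36. ]
 [670.1 -81.2  36. ]
 [637.1 -75.3  36. ]
 [657.4  30.6  36. ]] [664.14632236 -25.38400891  36.        ]
[[677.1  37.9  21. ]
 [650.2 -89.   21. ]] [663.65199944 -25.59312128  21.        ] 129.73773816089147
[[672.8  17.7  40. ]
 [665.4 -17.2  40. ]
 [657.7 -52.2  40. ]]
```

Call:
servo_tool --moves '[{"xyz":[2,-3.5,0],"turn":-0.14},{"xyz":[4,-7,0],"turn":-0.28},{"xyz":[6,-10.5,0],"turn":-0.42},{"xyz":[8,-14,0],"turn":-0.56},{"xyz":[10,-17.5,0],"turn":-0.7},{"xyz":[12,-21,0],"turn":-0.84},{"xyz":[14,-24.5,0],"turn":-0.98},{"xyz":[16,-28,0],"turn":-1.12}]' --grip 5.4

```text
clock: 16.9
tool_pos: [0.6255, 0.0434, 0.2224]
eef_rot: [[-0.5, 0.866, -0.002], [0.866, 0.5, 0.0], [0.001, -0.001, -1.0]]
force: [0.5, 0.3, -0.1]
opening: 0.0543
finger_force: 0.0
```

Call:
servo_tool --moves '[{"xyz":[1.3,-2,0],"turn":-0.14},{"xyz":[2.3,-4,0],"turn":-0.28},{"xyz":[3,-5.5,0],"turn":-0.42},{"xyz":[3.8,-7.1,0],"turn":-0.56},{"xyz":[3.8,-7.1,-3],"turn":-0.7},{"xyz":[3.8,-7.1,-6],"turn":-0.739},{"xyz":[3.8,-7.1,-9],"turn":-0.739},{"xyz":[3.8,-7.1,-12],"turn":-0.739}]'

```text
clock: 17.7
tool_pos: [0.6626, -0.0261, 0.1013]
eef_rot: [[0.208, 0.978, -0.001], [0.978, -0.208, 0.0], [-0.0, -0.002, -1.0]]
force: [-0.1, -0.4, 0.1]
opening: 0.0538
finger_force: 0.0
```

Call:
servo_tool --moves '[{"xyz":[0,0,0],"turn":0},{"xyz":[0,0,0],"turn":0},{"xyz":[0,0,0],"turn":0},{"xyz":[0,0,0],"turn":0}]'

```text
clock: 18.1
tool_pos: [0.6651, -0.0263, 0.1061]
eef_rot: [[0.207, 0.978, 0.004], [0.978, -0.207, -0.001], [0.0, 0.004, -1.0]]
force: [-0.0, 0.6, 0.4]
opening: 0.054
finger_force: 0.0
```

Call:
servo_tool --moves '[{"xyz":[-0.1,0.05,-2.5],"turn":0},{"xyz":[-0.1,0.05,-5],"turn":0},{"xyz":[-0.1,0.05,-6.5],"turn":0},{"xyz":[-0.1,0.05,-7.5],"turn":0},{"xyz":[-0.1,0.05,-8.2],"turn":0},{"xyz":[-0.1,0.05,-8.4],"turn":0},{"xyz":[-0.1,0.05,-8.4],"turn":0},{"xyz":[-0.1,0.05,-8.4],"turn":0}]'

```text
clock: 18.9
tool_pos: [0.6632, -0.0256, 0.0207]
eef_rot: [[0.207, 0.978, 0.002], [0.978, -0.207, -0.0], [0.0, 0.002, -1.0]]
force: [0.3, 0.1, -0.6]
opening: 0.0539
finger_force: 0.0
```

Call:
servo_tool --moves '[{"xyz":[0,0,-0.4],"turn":0},{"xyz":[0,0,-0.8],"turn":0},{"xyz":[0,0,-0.8],"turn":0},{"xyz":[0,0,-0.8],"turn":0}]'

```text
clock: 19.3
tool_pos: [0.6621, -0.0255, 0.0115]
eef_rot: [[0.207, 0.978, -0.001], [0.978, -0.207, 0.0], [-0.0, -0.001, -1.0]]
force: [0.1, 0.1, -0.8]
opening: 0.0538
finger_force: 0.0
```

Call:
servo_tool --moves '[{"xyz":[0,0,0],"turn":0},{"xyz":[0,0,0],"turn":0},{"xyz":[0,0,0],"turn":0},{"xyz":[0,0,0],"turn":0},{"xyz":[0,0,0],"turn":0},{"xyz":[0,0,0],"turn":0}]' --grip 2.8

```text
clock: 19.9
tool_pos: [0.663, -0.0257, 0.0123]
eef_rot: [[0.207, 0.978, 0.001], [0.978, -0.207, -0.0], [0.0, 0.001, -1.0]]
force: [2.4, 0.4, 1.6]
opening: 0.0332
finger_force: 41.2
```

Call:
servo_tool --moves '[{"xyz":[0,0,1],"turn":0},{"xyz":[0,0,3],"turn":0},{"xyz":[0,0,6],"turn":0},{"xyz":[0,0,9],"turn":0},{"xyz":[-1,-1.5,11],"turn":0},{"xyz":[-2.5,-4,12],"turn":0.05},{"xyz":[-4.5,-7,12],"turn":0.1},{"xyz":[-6.5,-10,12],"turn":0.15}]'

```text
clock: 20.7
tool_pos: [0.5962, -0.126, 0.1322]
eef_rot: [[0.056, 0.998, -0.001], [0.998, -0.056, 0.0], [0.0, -0.001, -1.0]]
force: [-0.7, 0.2, -2.5]
opening: 0.0332
finger_force: 40.8
```

Call:
servo_tool --moves '[{"xyz":[-2,-3.5,0],"turn":0.05},{"xyz":[-4,-7,0],"turn":0.1},{"xyz":[-6,-10.5,0],"turn":0.15},{"xyz":[-8,-13.5,0],"turn":0.2},{"xyz":[-9.6,-16,0],"turn":0.25},{"xyz":[-10.6,-17.35,0],"turn":0.3},{"xyz":[-10.6,-17.35,0],"turn":0.344},{"xyz":[-10.6,-17.35,-2],"turn":0.344}]'

```text
clock: 21.5
tool_pos: [0.4922, -0.3008, 0.1141]
eef_rot: [[-0.28, 0.96, 0.003], [0.96, 0.28, -0.003], [-0.003, 0.003, -1.0]]
force: [1.5, -2.0, -1.8]
opening: 0.0335
finger_force: 40.8
```

Call:
servo_tool --moves '[{"xyz":[0,0,-2],"turn":0},{"xyz":[0,0,-4],"turn":0},{"xyz":[0,0,-5],"turn":0},{"xyz":[0,0,-5],"turn":0},{"xyz":[0,0,-5],"turn":0},{"xyz":[0,0,-5],"turn":0}]'

```text
clock: 22.1
tool_pos: [0.4922, -0.2996, 0.063]
eef_rot: [[-0.281, 0.96, 0.002], [0.96, 0.281, -0.001], [-0.002, 0.001, -1.0]]
force: [0.6, -0.9, -2.3]
opening: 0.0329
finger_force: 40.7
```

Run:
```python
from h import *
print(env.read_state()['tool_pos'])
a=[]
for n,(u0,v0,w,h) in (('top',(340,170,130,100)),('side',(260,90,130,100))):
    c,im=snap(n,n+'3'); a.append(cv2.resize(im[v0:v0+h,u0:u0+w],None,fx=3,fy=3,interpolation=cv2.INTER_CUBIC))
cv2.imwrite('pics/a3.png',np.hstack(a))
```

```text
[ 0.49222867 -0.29964382  0.06302449]
```

View pics/a3.png

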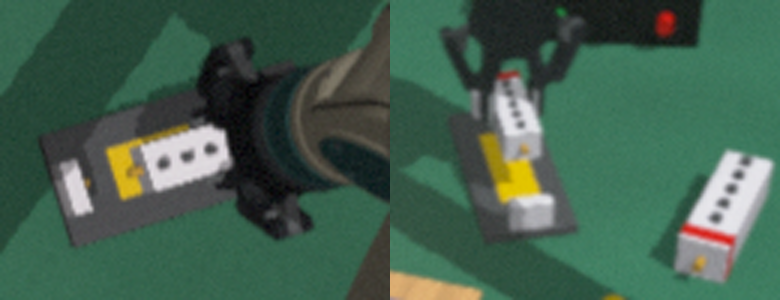

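The filter hangs over the cradle, its visible end's top corners at crop (143,143) and (158,194) in the top view. Checking its offset along the grip.

Run:
```python
from h import *
c=cal('top3'); a=np.radians(106.3); ax=np.array([np.cos(a),np.sin(a)]); nx=np.array([np.sin(a),-np.cos(a)])
for p in((143,143),(158,194)):
    q=onz(c,340+p[0]/3,170+p[1]/3,.0867)[:2]-[.4922,-.2996]; print(q@ax*1e3,q@nx*1e3)
im=cv2.imread('pics/top0_raw.png'); h=cv2.cvtColor(im,cv2.COLOR_BGR2HSV)
m=cv2.inRange(h,(22,150,60),(32,255,255)); k=np.zeros_like(m); k[200:240,355:435]=m[200:240,355:435]
v,u=np.nonzero(k); W=np.array([onz(c,*p,.012)[:2] for p in zip(u,v)])*1e3; print(W.mean(0),cv2.minAreaRect(W.astype(np.float32)))
```

```text
53.3960432980904 16.47176117571529
54.532631152884015 -20.907184783836207
[ 491.83149028 -299.23102726] ((491.8191223144531, -299.3194580078125), (40.858245849609375, 117.9239501953125), 16.344900131225586)
```

Call:
servo_tool --moves '[{"xyz":[0,0.05,-1.5],"turn":0},{"xyz":[0,0.05,-2.8],"turn":0},{"xyz":[0,0.05,-3.6],"turn":0},{"xyz":[0,0.05,-4.0],"turn":0},{"xyz":[0,0.05,-4.2],"turn":0},{"xyz":[0,0.05,-4.3],"turn":0},{"xyz":[0,0.05,-4.3],"turn":0},{"xyz":[0,0.05,-4.3],"turn":0}]'

```text
clock: 23.0
tool_pos: [0.4917, -0.2988, 0.0192]
eef_rot: [[-0.281, 0.96, 0.001], [0.96, 0.281, -0.0], [-0.001, 0.001, -1.0]]
force: [0.1, 0.6, -2.9]
opening: 0.0333
finger_force: 40.8
```

Call:
servo_tool --moves '[{"xyz":[0,0,-0.05],"turn":0},{"xyz":[0,0,-0.1],"turn":0},{"xyz":[0,0,-0.12],"turn":0},{"xyz":[0,0,-0.12],"turn":0}]'

```text
clock: 23.4
tool_pos: [0.4916, -0.2987, 0.0182]
eef_rot: [[-0.281, 0.96, 0.001], [0.96, 0.281, -0.0], [-0.001, 0.0, -1.0]]
force: [-1.4, 0.5, 2.9]
opening: 0.0331
finger_force: 41.3
```

Call:
servo_tool --moves '[{"xyz":[0,0,0],"turn":0},{"xyz":[0,0,0],"turn":0},{"xyz":[0,0,0],"turn":0},{"xyz":[0,0,0],"turn":0},{"xyz":[0,0,1.5],"turn":0},{"xyz":[0,0,5],"turn":0},{"xyz":[0,0,10],"turn":0},{"xyz":[0,0,15],"turn":0}]' --grip 5.4

```text
clock: 24.2
tool_pos: [0.4906, -0.2979, 0.1683]
eef_rot: [[-0.281, 0.96, -0.002], [0.96, 0.281, 0.001], [0.002, -0.001, -1.0]]
force: [0.3, -1.5, 0.2]
opening: 0.0543
finger_force: 0.0
```

Call:
servo_tool --moves '[{"xyz":[1,3.5,1],"turn":0.1},{"xyz":[2,7,2],"turn":0.2},{"xyz":[3,11,3],"turn":0.3},{"xyz":[3,15,3],"turn":0.4},{"xyz":[3,19,3],"turn":0.5},{"xyz":[3,23,3],"turn":0.6},{"xyz":[3,27,3],"turn":0.7},{"xyz":[3,31,3],"turn":0.8}]' --grip 6.2

```text
clock: 25.0
tool_pos: [0.5211, 0.013, 0.1977]
eef_rot: [[-0.886, 0.463, 0.0], [0.463, 0.886, -0.0], [-0.0, 0.0, -1.0]]
force: [0.8, 0.3, -0.8]
opening: 0.0621
finger_force: 0.0
```

Call:
servo_tool --moves '[{"xyz":[1,4,0],"turn":0.1},{"xyz":[2,8,0],"turn":0.2},{"xyz":[3,12,0],"turn":0.3},{"xyz":[3.4,16,0],"turn":0.4},{"xyz":[3.4,20,0],"turn":0.5},{"xyz":[3.4,24,0],"turn":0.563},{"xyz":[3.4,28,0],"turn":0.563},{"xyz":[3.4,32.2,0],"turn":0.563}]'

```text
clock: 25.8
tool_pos: [0.5551, 0.3349, 0.1974]
eef_rot: [[-0.997, -0.077, -0.0], [-0.077, 0.997, -0.0], [0.0, -0.0, -1.0]]
force: [1.0, 0.0, -0.7]
opening: 0.0619
finger_force: 0.0
```

Call:
servo_tool --moves '[{"xyz":[0,0,0],"turn":0},{"xyz":[0,0,-2],"turn":0},{"xyz":[0,0,-4],"turn":0},{"xyz":[0,0,-4.5],"turn":0},{"xyz":[0,0,-4.5],"turn":0},{"xyz":[0,0,-4.5],"turn":0}]'

```text
clock: 26.4
tool_pos: [0.5559, 0.3332, 0.1534]
eef_rot: [[-0.997, -0.077, 0.001], [-0.077, 0.997, 0.0], [-0.001, 0.0, -1.0]]
force: [-0.1, -0.6, 0.3]
opening: 0.0618
finger_force: 0.0
```

Run:
```python
from h import *
print(env.read_state()['tool_pos'])
a=[]
for n,(u0,v0,w,h) in (('top',(345,180,110,80)),('side',(250,100,110,80))):
    c,im=snap(n,n+'4'); a.append(cv2.resize(im[v0:v0+h,u0:u0+w],None,fx=5,fy=5,interpolation=cv2.INTER_CUBIC)[:400])
cv2.imwrite('pics/a4.png',cv2.resize(np.vstack(a),None,fx=.75,fy=.75))
```

```text
[0.55590429 0.33320449 0.15337808]
```

View pics/a4.png

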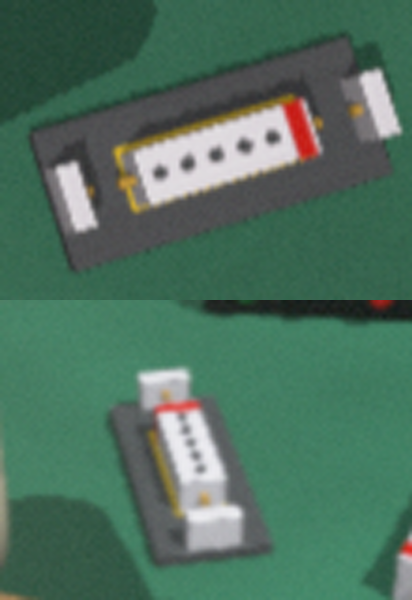

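The filter lies on the yellow field: top-view crop, filter corners (133,150), (305,99), (319,157), (144,208), and it looks parallel. Numeric check:

Run:
```python
from h import *
c=cal('top4'); C=[onz(c,345+x/3.75,180+y/3.75,.042)*1e3 for x,y in((133,150),(305,99),(319,157),(144,208))]
C=np.array(C)[:,:2]; print(C.round(1),C.mean(0)); d=C[0]+C[3]-C[1]-C[2]; print('yaw of y',np.degrees(np.arctan2(d[1],d[0])),np.linalg.norm(d)/2)
Sx=[onz(c,345+x/3.75,180+y/3.75,.046)*1e3 for x,y in((160,173),(216,154),(273,137))]; print(np.round(Sx,1))
S=[onz(c,345+x/3.75,180+y/3.75,.027)*1e3 for x,y in((121,184),(323,123))]; print(np.round(S,1),np.mean(S,0))
```

```text
[[ 491.1 -241.3]
 [ 520.8 -346.5]
 [ 485.9 -353.5]
 [ 456.6 -246.7]] [ 488.59383986 -297.01605066]
yaw of y 105.56440383822509 110.00023941269136
[[ 477.1 -255.8   46. ]
 [ 488.  -289.8   46. ]
 [ 497.8 -324.6   46. ]]
[[ 471.6 -237.7   27. ]
 [ 507.5 -363.2   27. ]] [ 489.54546163 -300.4598553    27.        ]
```

Run:
```python
from h import *
for n in('top','side'):
    c=cal(n+'4'); im=cv2.imread('pics/%s4_raw.png'%n); h=cv2.cvtColor(im,cv2.COLOR_BGR2HSV)
    roi=(376,204,432,238) if n=='top' else (290,126,312,152)
    u0,v0,u1,v1=roi
    m=np.zeros(h.shape[:2],np.uint8); w=((h[...,2]>165)&(h[...,1]<60))|((h[...,2]>120)&(h[...,1]>130)&((h[...,0]<8)|(h[...,0]>172)))
    m[v0:v1,u0:u1]=w[v0:v1,u0:u1]*255; m=cv2.morphologyEx(m,cv2.MORPH_CLOSE,np.ones((5,5)))
    k=max(cv2.findContours(m,0,1)[0],key=cv2.contourArea)[:,0]
    W=np.array([onz(c,*p,.042)[:2] for p in k],np.float32)*1000; print(n,cv2.minAreaRect(W))
    mod=[]
    if n=='top':
        y=cv2.inRange(h,(20,130,60),(33,255,255)); print('yellow px',[(u,v) for v,u in zip(*np.nonzero(y)) if u0-4<u<u1+4 and v0-4<v<v1+4].__len__())
    # predicted images of ideal corner sets at TCP pose and at yellow pose
    o=cv2.resize(im[v0-14:v1+14,u0-14:u1+14],None,fx=9,fy=9,interpolation=cv2.INTER_CUBIC)
    a=np.radians(16.3); R=np.array([[np.cos(a),-np.sin(a)],[np.sin(a),np.cos(a)]])
    for (hx,hy,z,col) in((20,59,.012,(0,255,0)),(17,55,.042,(255,0,0))):
        P=[[*(np.array([491.8,-299.3])+R@[i*hx,j*hy])/1000,z] for i,j in((1,1),(1,-1),(-1,-1),(-1,1))]
        q=np.array([proj(c,p) for p in P]); q=(q-[u0-14,v0-14]+.5)*9-.5
        cv2.polylines(o,[q.round().astype(int)],True,col,1)
    cv2.imwrite('pics/o_%s.png'%n,cv2.resize(o,None,fx=1 if n=='top' else .8,fy=1 if n=='top' else .8))
```

```text
top ((490.2310791015625, -297.4443664550781), (35.42094421386719, 109.02912139892578), 16.58433723449707)
yellow px 102
side ((490.4226989746094, -289.9190368652344), (37.675254821777344, 136.54335021972656), 16.35064125061035)
```

View pics/o_top.png

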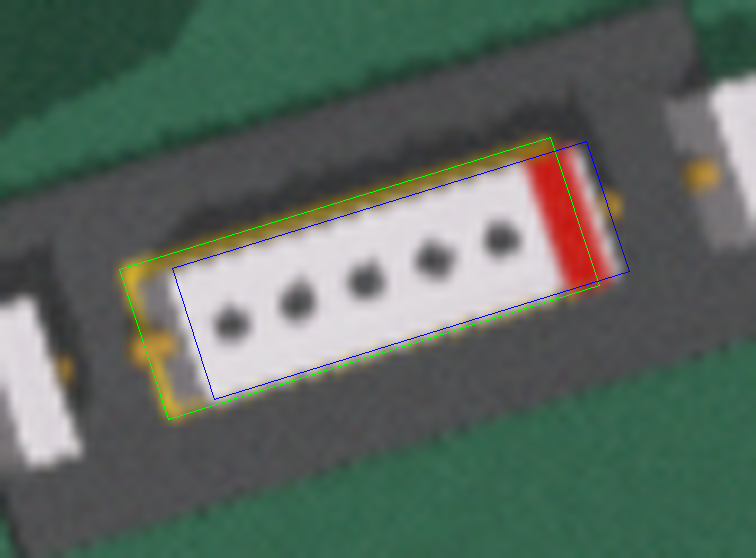

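View pics/o_side.png

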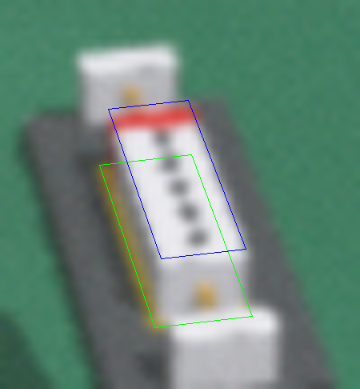

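The overlay (green = yellow field, blue = ideal filter top) shows the filter about 2 mm off towards +y along the field and 1 mm across. It's cheap to mend now, before the loads go back: regrip and shift by (+1.8, -1.7) mm.

Call:
servo_tool --moves '[{"xyz":[0,-1,4],"turn":0},{"xyz":[-1,-4,5],"turn":-0.1},{"xyz":[-2,-8,5],"turn":-0.2},{"xyz":[-3.4,-12,5],"turn":-0.3},{"xyz":[-3.4,-16,5],"turn":-0.4},{"xyz":[-3.4,-20,5],"turn":-0.5},{"xyz":[-3.4,-24,5],"turn":-0.6},{"xyz":[-3.4,-28,5],"turn":-0.7}]' --grip 5.4

```text
clock: 27.3
tool_pos: [0.5219, 0.0518, 0.2041]
eef_rot: [[-0.81, 0.587, 0.003], [0.587, 0.81, -0.0], [-0.002, 0.002, -1.0]]
force: [0.1, -0.4, 0.8]
opening: 0.0538
finger_force: 0.0
```

Call:
servo_tool --moves '[{"xyz":[0,-4,0],"turn":-0.1},{"xyz":[0,-8,0],"turn":-0.2},{"xyz":[0,-12,0],"turn":-0.3},{"xyz":[0,-16,0],"turn":-0.4},{"xyz":[0,-20,0],"turn":-0.5},{"xyz":[0,-24,0],"turn":-0.6},{"xyz":[-1,-28,0],"turn":-0.663},{"xyz":[-2,-32,0],"turn":-0.663}]'

```text
clock: 28.1
tool_pos: [0.5016, -0.2688, 0.204]
eef_rot: [[-0.28, 0.96, 0.002], [0.96, 0.28, -0.001], [-0.002, 0.002, -1.0]]
force: [0.6, -1.0, -0.1]
opening: 0.0538
finger_force: 0.0
```

Call:
servo_tool --moves '[{"xyz":[-1,-3.2,-2],"turn":0},{"xyz":[-1,-3.2,-6],"turn":0},{"xyz":[-1,-3.2,-9],"turn":0},{"xyz":[-1,-3.2,-11],"turn":0},{"xyz":[-1,-3.2,-12],"turn":0},{"xyz":[-1,-3.2,-12],"turn":0},{"xyz":[-1,-3.2,-12],"turn":0}]'

```text
clock: 28.8
tool_pos: [0.4924, -0.2992, 0.084]
eef_rot: [[-0.281, 0.96, 0.002], [0.96, 0.281, -0.001], [-0.002, 0.001, -1.0]]
force: [0.2, 0.0, -0.4]
opening: 0.0543
finger_force: 0.0
```

Down 6.5 cm to 0.019, then grip.

Call:
servo_tool --moves '[{"xyz":[-0.05,0,-2],"turn":0},{"xyz":[-0.05,0,-4],"turn":0},{"xyz":[-0.05,0,-5.3],"turn":0},{"xyz":[-0.05,0,-6],"turn":0},{"xyz":[-0.05,0,-6.4],"turn":0},{"xyz":[-0.05,0,-6.4],"turn":0},{"xyz":[-0.05,0,-6.4],"turn":0}]'

```text
clock: 29.5
tool_pos: [0.4915, -0.299, 0.0193]
eef_rot: [[-0.281, 0.96, 0.001], [0.96, 0.281, -0.001], [-0.001, 0.001, -1.0]]
force: [0.0, 0.1, -0.1]
opening: 0.054
finger_force: 0.0
```

Call:
servo_tool --moves '[{"xyz":[0,0,0],"turn":0},{"xyz":[0,0,0],"turn":0},{"xyz":[0,0,0],"turn":0},{"xyz":[0,0,0],"turn":0},{"xyz":[0,0,0],"turn":0}]' --grip 2.8 --newtons 30

```text
clock: 30.0
tool_pos: [0.4917, -0.299, 0.0194]
eef_rot: [[-0.281, 0.96, 0.002], [0.96, 0.281, -0.001], [-0.001, 0.001, -1.0]]
force: [0.1, 0.7, 5.9]
opening: 0.033
finger_force: 31.8
```

Call:
servo_tool --moves '[{"xyz":[0,0,0.4],"turn":0},{"xyz":[0,0,0.8],"turn":0},{"xyz":[0.18,-0.17,0.8],"turn":0},{"xyz":[0.18,-0.17,0.8],"turn":0},{"xyz":[0.18,-0.17,0.8],"turn":0},{"xyz":[0.18,-0.17,0.5],"turn":0},{"xyz":[0.18,-0.17,0.25],"turn":0},{"xyz":[0.18,-0.17,0.1],"turn":0}]'

```text
clock: 30.8
tool_pos: [0.4923, -0.3, 0.0194]
eef_rot: [[-0.281, 0.96, -0.001], [0.96, 0.281, 0.001], [0.001, -0.001, -1.0]]
force: [-3.9, 1.6, 10.6]
opening: 0.0333
finger_force: 32.7
```

Call:
servo_tool --moves '[{"xyz":[0,0,-0.05],"turn":0},{"xyz":[0,0,-0.1],"turn":0},{"xyz":[0,0,-0.1],"turn":0},{"xyz":[0,0,-0.1],"turn":0}]'

```text
clock: 31.2
tool_pos: [0.4924, -0.3, 0.0195]
eef_rot: [[-0.281, 0.96, -0.001], [0.96, 0.281, 0.0], [0.0, -0.0, -1.0]]
force: [-2.9, 1.7, 6.8]
opening: 0.0333
finger_force: 31.9
```

Call:
servo_tool --moves '[{"xyz":[0,0,0.4],"turn":0},{"xyz":[0.08,-0.06,0.5],"turn":0},{"xyz":[0.08,-0.06,0.5],"turn":0},{"xyz":[0.08,-0.06,0.5],"turn":0},{"xyz":[0.08,-0.06,0.5],"turn":0},{"xyz":[0.08,-0.06,0.5],"turn":0}]'

```text
clock: 31.8
tool_pos: [0.4933, -0.3008, 0.0234]
eef_rot: [[-0.281, 0.96, -0.0], [0.96, 0.281, 0.0], [0.0, -0.0, -1.0]]
force: [0.1, -0.4, -1.0]
opening: 0.0334
finger_force: 31.0
```

Call:
servo_tool --moves '[{"xyz":[0,0,-0.15],"turn":0},{"xyz":[0,0,-0.3],"turn":0},{"xyz":[0,0,-0.4],"turn":0},{"xyz":[0,0,-0.4],"turn":0}]'

```text
clock: 32.2
tool_pos: [0.4935, -0.3008, 0.0195]
eef_rot: [[-0.281, 0.96, -0.0], [0.96, 0.281, 0.0], [0.0, -0.0, -1.0]]
force: [-0.2, -0.0, -1.2]
opening: 0.0336
finger_force: 31.0
```

Call:
servo_tool --moves '[{"xyz":[0,0,0],"turn":0},{"xyz":[0,0,0],"turn":0},{"xyz":[0,0,0],"turn":0},{"xyz":[0,0,0],"turn":0},{"xyz":[0,0,1.5],"turn":0},{"xyz":[0,0,5],"turn":0},{"xyz":[0,0,10],"turn":0},{"xyz":[0,0,15],"turn":0}]' --grip 5.4

```text
clock: 33.0
tool_pos: [0.4927, -0.3003, 0.1705]
eef_rot: [[-0.281, 0.96, -0.002], [0.96, 0.281, 0.001], [0.002, -0.001, -1.0]]
force: [1.1, -0.3, 0.3]
opening: 0.0537
finger_force: 0.0
```

Call:
servo_tool --moves '[{"xyz":[1,3.5,1],"turn":0.1},{"xyz":[2,7,2],"turn":0.2},{"xyz":[3,11,3],"turn":0.3},{"xyz":[3,15,3],"turn":0.4},{"xyz":[3,19,3],"turn":0.5},{"xyz":[3,23,3],"turn":0.6},{"xyz":[3,27,3],"turn":0.7},{"xyz":[3,31,3],"turn":0.8}]' --grip 6.2 --newtons 40

```text
clock: 33.8
tool_pos: [0.5233, 0.0107, 0.1998]
eef_rot: [[-0.886, 0.463, 0.001], [0.463, 0.886, -0.0], [-0.001, 0.0, -1.0]]
force: [0.3, -0.4, 0.4]
opening: 0.0619
finger_force: 0.0
```

Call:
servo_tool --moves '[{"xyz":[1,4,0],"turn":0.1},{"xyz":[2,8,0],"turn":0.2},{"xyz":[3,12,0],"turn":0.3},{"xyz":[3.2,16,0],"turn":0.4},{"xyz":[3.2,20,0],"turn":0.5},{"xyz":[3.2,24,0],"turn":0.563},{"xyz":[3.2,28,0],"turn":0.563},{"xyz":[3.2,32.3,0],"turn":0.563}]'

```text
clock: 34.6
tool_pos: [0.5553, 0.3336, 0.1996]
eef_rot: [[-0.997, -0.077, 0.0], [-0.077, 0.997, -0.0], [-0.0, -0.0, -1.0]]
force: [1.4, 0.5, 0.7]
opening: 0.0621
finger_force: 0.0
```

Call:
servo_tool --moves '[{"xyz":[0,0,0],"turn":0},{"xyz":[0,0,-2],"turn":0},{"xyz":[0,0,-4],"turn":0},{"xyz":[0,0,-4.5],"turn":0},{"xyz":[0,0,-4.5],"turn":0},{"xyz":[0,0,-4.5],"turn":0}]'

```text
clock: 35.2
tool_pos: [0.556, 0.3319, 0.1554]
eef_rot: [[-0.997, -0.077, 0.001], [-0.077, 0.997, 0.0], [-0.001, 0.0, -1.0]]
force: [0.5, 0.7, 0.5]
opening: 0.0619
finger_force: 0.0
```

Run:
```python
from h import *
print(env.read_state()['tool_pos'])
c,im=snap('top','top5'); h=cv2.cvtColor(im,cv2.COLOR_BGR2HSV); u0,v0,u1,v1=(376,204,432,238)
m=np.zeros(h.shape[:2],np.uint8); w=((h[...,2]>165)&(h[...,1]<60))|((h[...,2]>120)&(h[...,1]>130)&((h[...,0]<8)|(h[...,0]>172)))
m[v0:v1,u0:u1]=w[v0:v1,u0:u1]*255; m=cv2.morphologyEx(m,cv2.MORPH_CLOSE,np.ones((5,5)))
k=max(cv2.findContours(m,0,1)[0],key=cv2.contourArea)[:,0]
print(cv2.minAreaRect(np.array([onz(c,*p,.042)[:2] for p in k],np.float32)*1000))
snap('side','side5')
```

```text
[0.55599936 0.33192247 0.15541468]
((492.0834655761719, -298.861328125), (34.74003601074219, 109.68768310546875), 16.342592239379883)
```

The filter is now at (492.1, -298.9) mm, 16.3°, against the field's (491.8, -299.3), 16.3°. Now the blue load.

Call:
servo_tool --moves '[{"xyz":[-0.05,0.1,-2],"turn":0},{"xyz":[-0.05,0.1,-4],"turn":0},{"xyz":[-0.05,0.1,-6],"turn":0},{"xyz":[-0.05,0.1,-8],"turn":0},{"xyz":[-0.05,0.1,-9],"turn":0},{"xyz":[-0.05,0.1,-9.1],"turn":0},{"xyz":[-0.05,0.1,-9.1],"turn":0},{"xyz":[-0.05,0.1,-9.1],"turn":0}]'

```text
clock: 36.1
tool_pos: [0.5561, 0.3336, 0.0651]
eef_rot: [[-0.997, -0.077, 0.002], [-0.077, 0.997, 0.001], [-0.002, 0.001, -1.0]]
force: [0.1, 0.1, 0.3]
opening: 0.0618
finger_force: 0.0
```

Call:
servo_tool --moves '[{"xyz":[0,0,0],"turn":0},{"xyz":[0,0,0],"turn":0},{"xyz":[0,0,0],"turn":0},{"xyz":[0,0,0],"turn":0},{"xyz":[0,0,0],"turn":0},{"xyz":[0,0,0],"turn":0}]' --grip 3.4

```text
clock: 36.7
tool_pos: [0.5559, 0.3334, 0.0648]
eef_rot: [[-0.997, -0.077, 0.002], [-0.077, 0.997, 0.001], [-0.002, 0.0, -1.0]]
force: [-0.3, -1.2, 5.9]
opening: 0.0398
finger_force: 41.3
```

Call:
servo_tool --moves '[{"xyz":[0,0,1],"turn":0},{"xyz":[0,0,3],"turn":0},{"xyz":[0,0,6],"turn":0},{"xyz":[0,0,9],"turn":0},{"xyz":[0,0,12],"turn":0},{"xyz":[0.4,-2,13],"turn":0},{"xyz":[0.8,-5,13],"turn":-0.05},{"xyz":[1.2,-8.5,13],"turn":-0.1}]'

```text
clock: 37.5
tool_pos: [0.5667, 0.2481, 0.1939]
eef_rot: [[-1.0, 0.023, 0.0], [0.023, 1.0, 0.0], [0.0, 0.0, -1.0]]
force: [0.5, -0.2, -1.9]
opening: 0.0393
finger_force: 40.9
```

Call:
servo_tool --moves '[{"xyz":[0.3,-4,0],"turn":-0.05},{"xyz":[0.6,-8,0],"turn":-0.1},{"xyz":[0.9,-12,0],"turn":-0.15},{"xyz":[1.2,-16,0],"turn":-0.195},{"xyz":[1.5,-20,0],"turn":-0.195},{"xyz":[1.8,-24,0],"turn":-0.195},{"xyz":[2.2,-28,0],"turn":-0.195},{"xyz":[2.45,-30.9,0],"turn":-0.195}]'

```text
clock: 38.3
tool_pos: [0.5907, -0.063, 0.193]
eef_rot: [[-0.976, 0.217, -0.001], [0.217, 0.976, 0.0], [0.001, -0.0, -1.0]]
force: [0.9, 1.4, -2.6]
opening: 0.0394
finger_force: 40.8
```

Call:
servo_tool --moves '[{"xyz":[0,0,0],"turn":0},{"xyz":[0,0,-3],"turn":0},{"xyz":[0,0,-6],"turn":0},{"xyz":[0,0,-9],"turn":0},{"xyz":[0,0,-10.5],"turn":0},{"xyz":[0,0,-10.5],"turn":0},{"xyz":[0,0,-10.5],"turn":0}]'

```text
clock: 39.0
tool_pos: [0.5918, -0.0605, 0.0892]
eef_rot: [[-0.976, 0.216, 0.0], [0.216, 0.976, 0.0], [-0.0, 0.0, -1.0]]
force: [1.2, -0.2, -1.9]
opening: 0.0396
finger_force: 41.2
```

By the connectors, the loads initially stood centred on their pads to about 1 mm, so I return each one to its pick pose (blue 593.5, -61.2).

Call:
servo_tool --moves '[{"xyz":[0.15,-0.07,-0.6],"turn":0},{"xyz":[0.15,-0.07,-1.1],"turn":0},{"xyz":[0.15,-0.07,-1.4],"turn":0},{"xyz":[0.15,-0.07,-1.6],"turn":0},{"xyz":[0.15,-0.07,-1.7],"turn":0},{"xyz":[0.15,-0.07,-1.7],"turn":0},{"xyz":[0.15,-0.07,-1.7],"turn":0}]'

```text
clock: 39.7
tool_pos: [0.5931, -0.0616, 0.0717]
eef_rot: [[-0.976, 0.216, 0.0], [0.216, 0.976, -0.0], [-0.0, -0.0, -1.0]]
force: [-0.1, -0.3, -2.4]
opening: 0.0391
finger_force: 41.3
```

Call:
servo_tool --moves '[{"xyz":[0.03,0.03,-0.1],"turn":0},{"xyz":[0.03,0.03,-0.2],"turn":0},{"xyz":[0.03,0.03,-0.2],"turn":0},{"xyz":[0.03,0.03,-0.2],"turn":0}]'

```text
clock: 40.1
tool_pos: [0.5935, -0.0613, 0.0699]
eef_rot: [[-0.976, 0.216, 0.001], [0.216, 0.976, -0.0], [-0.001, 0.0, -1.0]]
force: [-0.0, 0.2, -1.3]
opening: 0.0399
finger_force: 41.3
```

Call:
servo_tool --moves '[{"xyz":[0,0,0],"turn":0},{"xyz":[0,0,0],"turn":0},{"xyz":[0,0,0],"turn":0},{"xyz":[0,0,0],"turn":0},{"xyz":[0,0,2],"turn":0},{"xyz":[0,0,5],"turn":0},{"xyz":[0,0,9],"turn":0},{"xyz":[0,0,12],"turn":0}]' --grip 6.2

```text
clock: 40.9
tool_pos: [0.5938, -0.0614, 0.1918]
eef_rot: [[-0.976, 0.216, 0.002], [0.216, 0.976, -0.0], [-0.002, 0.0, -1.0]]
force: [1.3, -0.1, 0.2]
opening: 0.0621
finger_force: 0.0
```

Call:
servo_tool --moves '[{"xyz":[-1.5,4,0],"turn":0.05},{"xyz":[-3,8,0],"turn":0.1},{"xyz":[-4.5,12.5,0],"turn":0.15},{"xyz":[-6,17,0],"turn":0.2},{"xyz":[-7.5,21.5,0],"turn":0.25},{"xyz":[-9,26,0],"turn":0.295},{"xyz":[-10.5,30.5,0],"turn":0.295},{"xyz":[-12,35,0],"turn":0.295}]'

```text
clock: 41.7
tool_pos: [0.4725, 0.2905, 0.1899]
eef_rot: [[-0.997, -0.077, 0.001], [-0.077, 0.997, 0.0], [-0.001, 0.0, -1.0]]
force: [1.4, 0.9, 0.6]
opening: 0.0618
finger_force: 0.0
```

Call:
servo_tool --moves '[{"xyz":[-0.8,3.6,0],"turn":0},{"xyz":[-0.8,3.6,0],"turn":0},{"xyz":[-0.8,3.6,-1],"turn":0},{"xyz":[-0.8,3.6,-3],"turn":0},{"xyz":[-0.8,3.6,-4],"turn":0},{"xyz":[-0.8,3.6,-4],"turn":0},{"xyz":[-0.8,3.6,-4],"turn":0}]'

```text
clock: 42.4
tool_pos: [0.4654, 0.3238, 0.1493]
eef_rot: [[-0.997, -0.076, -0.001], [-0.076, 0.997, -0.001], [0.001, -0.0, -1.0]]
force: [0.2, -0.5, 0.3]
opening: 0.0621
finger_force: 0.0
```

Run:
```python
from h import *
print(env.read_state()['tool_pos'])
c,t=snap('top','top6'); snap('side','side6')
u0,v0,w,h,k=215,120,130,100,6
o=cv2.resize(t[v0:v0+h,u0:u0+w],None,fx=k,fy=k,interpolation=cv2.INTER_CUBIC); cv2.imwrite('pics/a6.png',o)
```

```text
[0.46542571 0.32377938 0.14934869]
```

View pics/a6.png

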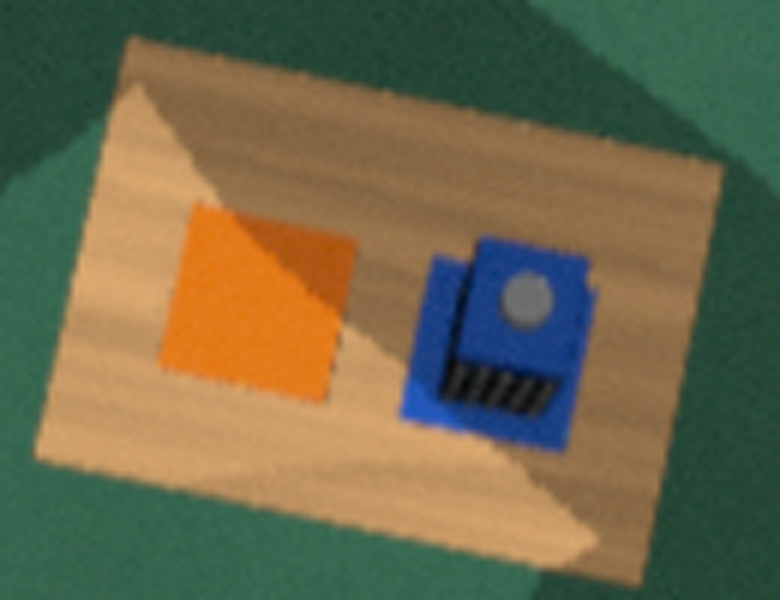

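Blue stands exactly as at the start: connector at crop (527,300), cap corners unchanged. Now orange.

Call:
servo_tool --moves '[{"xyz":[0,0.08,-2],"turn":0},{"xyz":[0,0.08,-4],"turn":0},{"xyz":[0,0.08,-6],"turn":0},{"xyz":[0,0.08,-7.5],"turn":0},{"xyz":[0,0.08,-8.2],"turn":0},{"xyz":[0,0.08,-8.4],"turn":0},{"xyz":[0,0.08,-8.4],"turn":0},{"xyz":[0,0.08,-8.4],"turn":0}]'

```text
clock: 43.3
tool_pos: [0.4662, 0.326, 0.0667]
eef_rot: [[-0.997, -0.077, 0.002], [-0.077, 0.997, 0.001], [-0.002, 0.001, -1.0]]
force: [-0.8, 0.6, 0.5]
opening: 0.0621
finger_force: 0.0
```

Call:
servo_tool --moves '[{"xyz":[0,0,0],"turn":0},{"xyz":[0,0,0],"turn":0},{"xyz":[0,0,0],"turn":0},{"xyz":[0,0,0],"turn":0},{"xyz":[0,0,0],"turn":0},{"xyz":[0,0,0],"turn":0}]' --grip 3.4

```text
clock: 43.9
tool_pos: [0.4661, 0.3258, 0.0666]
eef_rot: [[-0.997, -0.077, 0.002], [-0.077, 0.997, 0.001], [-0.002, 0.0, -1.0]]
force: [0.7, -0.6, 5.6]
opening: 0.039
finger_force: 41.3
```

Call:
servo_tool --moves '[{"xyz":[0,0,1],"turn":0},{"xyz":[0,0,3],"turn":0},{"xyz":[0,0,6],"turn":0},{"xyz":[0,0,9],"turn":0},{"xyz":[0,0,12],"turn":0},{"xyz":[1,-2,13],"turn":0},{"xyz":[2.5,-5,13],"turn":-0.05},{"xyz":[4,-8,13],"turn":-0.1}]'

```text
clock: 44.7
tool_pos: [0.5052, 0.2451, 0.1961]
eef_rot: [[-1.0, 0.023, 0.0], [0.023, 1.0, 0.0], [-0.0, 0.0, -1.0]]
force: [0.5, -0.2, -2.9]
opening: 0.0396
finger_force: 40.8
```

Call:
servo_tool --moves '[{"xyz":[1.8,-3.5,0],"turn":-0.05},{"xyz":[3.6,-7,0],"turn":-0.1},{"xyz":[5.4,-10.5,0],"turn":-0.15},{"xyz":[7.2,-14,0],"turn":-0.195},{"xyz":[9,-17.5,0],"turn":-0.195},{"xyz":[10.2,-20,0],"turn":-0.195},{"xyz":[10.8,-21.4,0],"turn":-0.195},{"xyz":[10.8,-21.4,0],"turn":-0.195}]'

```text
clock: 45.5
tool_pos: [0.6134, 0.0301, 0.1951]
eef_rot: [[-0.976, 0.218, -0.001], [0.218, 0.976, 0.0], [0.001, -0.0, -1.0]]
force: [0.1, -0.9, -1.6]
opening: 0.0398
finger_force: 40.8
```

Call:
servo_tool --moves '[{"xyz":[0,0,0],"turn":0},{"xyz":[0,0,-3],"turn":0},{"xyz":[0,0,-6],"turn":0},{"xyz":[0,0,-9],"turn":0},{"xyz":[0,0,-10.5],"turn":0},{"xyz":[0,0,-10.5],"turn":0},{"xyz":[0,0,-10.5],"turn":0},{"xyz":[0,0,-10.5],"turn":0}]'

```text
clock: 46.3
tool_pos: [0.6149, 0.0318, 0.0927]
eef_rot: [[-0.976, 0.216, 0.004], [0.216, 0.976, -0.0], [-0.004, 0.001, -1.0]]
force: [0.3, -0.4, -0.8]
opening: 0.0397
finger_force: 40.8
```

Call:
servo_tool --moves '[{"xyz":[-0.05,0,-0.6],"turn":0},{"xyz":[-0.05,0,-1.2],"turn":0},{"xyz":[-0.05,0,-1.6],"turn":0},{"xyz":[-0.05,0,-1.8],"turn":0},{"xyz":[-0.05,0,-1.9],"turn":0},{"xyz":[-0.05,0,-1.9],"turn":0},{"xyz":[-0.05,0,-1.9],"turn":0},{"xyz":[-0.05,0,-1.9],"turn":0}]'

```text
clock: 47.1
tool_pos: [0.6129, 0.0315, 0.0716]
eef_rot: [[-0.976, 0.216, 0.0], [0.216, 0.976, -0.0], [-0.0, 0.0, -1.0]]
force: [0.9, -1.0, -1.6]
opening: 0.0393
finger_force: 40.9
```

Call:
servo_tool --moves '[{"xyz":[0.1,0.02,0.05],"turn":0},{"xyz":[0.1,0.02,0.05],"turn":0},{"xyz":[0.1,0.02,0],"turn":0},{"xyz":[0.1,0.02,-0.05],"turn":0},{"xyz":[0.1,0.02,-0.05],"turn":0}]'

```text
clock: 47.6
tool_pos: [0.614, 0.0317, 0.0716]
eef_rot: [[-0.976, 0.216, 0.0], [0.216, 0.976, 0.0], [-0.0, 0.0, -1.0]]
force: [-1.0, -0.3, 1.6]
opening: 0.0395
finger_force: 41.3
```

Call:
servo_tool --moves '[{"xyz":[0,0,0],"turn":0},{"xyz":[0,0,0],"turn":0},{"xyz":[0,0,0],"turn":0},{"xyz":[0,0,0],"turn":0},{"xyz":[0,0,2],"turn":0},{"xyz":[0,0,5],"turn":0},{"xyz":[0,0,9],"turn":0},{"xyz":[0,0,13],"turn":0}]' --grip 6.2

```text
clock: 48.4
tool_pos: [0.6132, 0.0318, 0.2018]
eef_rot: [[-0.976, 0.216, -0.001], [0.216, 0.976, 0.0], [0.001, -0.0, -1.0]]
force: [0.3, 0.1, 0.9]
opening: 0.062
finger_force: 0.0
```

Call:
servo_tool --moves '[{"xyz":[-2,4,0],"turn":0},{"xyz":[-4,8,0],"turn":0},{"xyz":[-6,12,0],"turn":0},{"xyz":[-8,16,0],"turn":0},{"xyz":[-10,20,0],"turn":0},{"xyz":[-11,24,0],"turn":0},{"xyz":[-12,28,0],"turn":0},{"xyz":[-12,28,0],"turn":0}]'

```text
clock: 49.2
tool_pos: [0.4924, 0.3158, 0.2012]
eef_rot: [[-0.978, 0.21, 0.0], [0.21, 0.978, 0.002], [0.0, 0.002, -1.0]]
force: [0.0, -0.2, 0.7]
opening: 0.062
finger_force: 0.0
```

Run:
```python
from h import *
print(env.read_state()['tool_pos'])
c,t=snap('top','top7'); d,s=snap('side','side7')
u0,v0,w,h,k=215,120,130,100,6
cv2.imwrite('pics/a7.png',cv2.resize(t[v0:v0+h,u0:u0+w],None,fx=k,fy=k,interpolation=cv2.INTER_CUBIC)); cv2.imwrite('pics/b7.png',cv2.resize(s,(800,600)))
```

```text
[0.49242288 0.31584787 0.20122793]
```

View pics/a7.png

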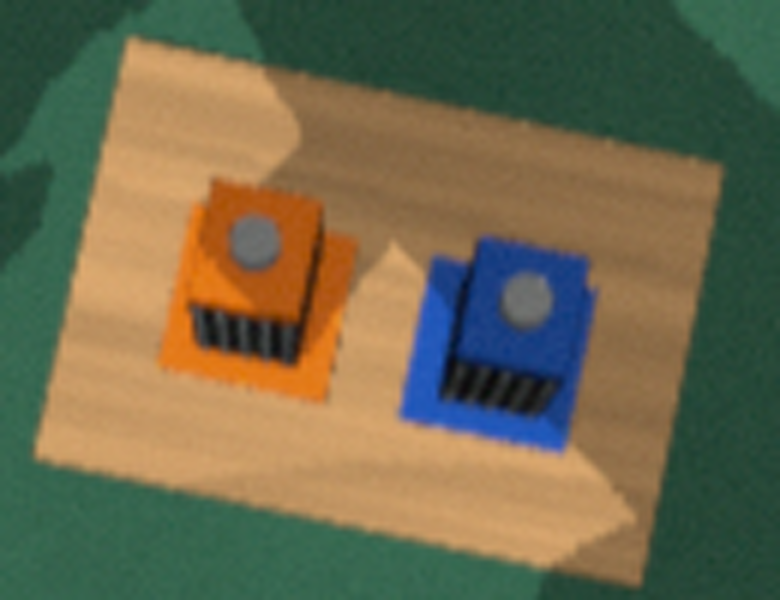

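View pics/b7.png

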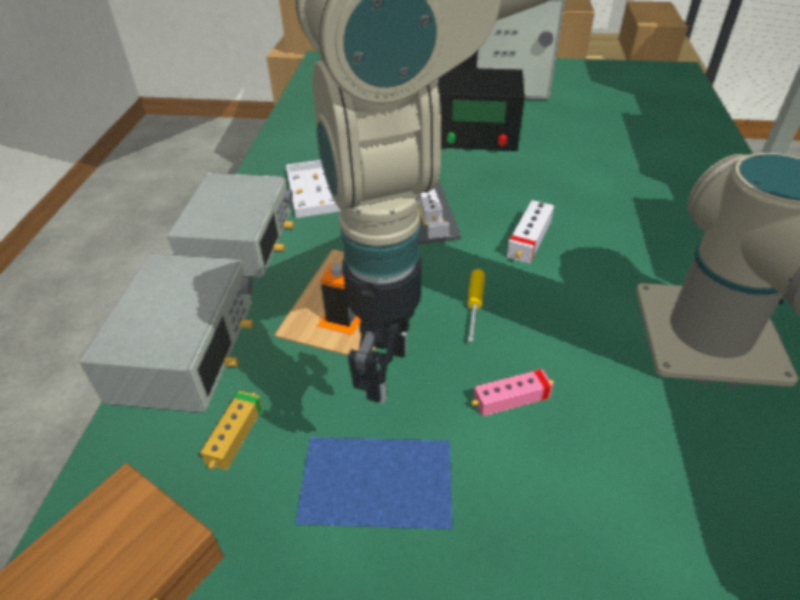

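Both loads stand upright on their own pads: connectors at crop (255,242) and (527,300), within about 1 mm of where they began. The brass filter and screwdriver are untouched and the robot is clear. Handing in.

```bash
python3 -c "
from h import *
print(order.sign_off())"
```

```text
the job is handed in; nothing more can be done
None
```

The job is handed in at about 49 s of the 128 s allowed: the silver filter lies on the cradle about 0.5 mm from the yellow field's centre and lined up with it, both loads stand upright on their own pads within about 1 mm of where they started, and the brass filter and screwdriver were left alone.

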